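# Rack the books and hang up the headphones

### The arm

A 6-joint arm with a two-finger parallel gripper is mounted at the origin on the work surface. World frame = base frame: x ahead of the robot, y to its left, z up, the work surface at z = 0. Lengths are in m, angles in rad, forces in N, time in s.
With the tool pointing down it reaches from about 0.275 to 0.725 m from the base axis. Payload 5.6 kg.
Tool frame: the origin (TCP) lies midway between the tips of the shut fingers; the grasp point (between the pads) lies 19 mm behind it; z points along the fingers, y is the line along which they close (so a half turn about z gives the same grasp; the last joint's range is limited). The gripper opens to 85 mm and grips with 20 to 120 N. Pads are 22 mm wide; open, the fingers measure 114 mm over their backs; the gripper's body (76 mm by 85 mm) begins 54 mm behind the grasp point. The pads swing forward as they close: fully open they stand 13 mm farther back than shut.
Start: joints at [1.431, 0.255, 0.108, 0, -1.424, -0.285], TCP at [0.227, 0.501, 0.231] pointing down, gripper open.
Joint ranges: [-2.95, 2.95], [-1.21, 1.97], [-1.09, 1.5], [-2.87, 1.71], [-2.94, -0.07], [-3.05, 3.05]. Speed limits (rad/s): [2.57, 2.57, 3.14, 3.14, 3.14, 3.14].

### API

Orientations are given as a unit quaternion [x, y, z, w].
In Python, from cell import env gives the robot as it stands. The module is installed in compiled form; this text tells all that it offers.
- The arm moves only by the tool play_rows, never from a script. Its argument "moves" is a list of rows, each a list of 3 entries, a list of its own where there are three numbers: the shift along the world's x, y, z in m, then the turn about the world's z in rad, then the opening, from 0 (shut) to 1 (fully open). A call has 1 to 5 rows; each row is the pose to reach, as a shift and turn from the pose commanded when the call began; what a row does not reach only later rows make up. A row lasts 1/8 s, in which the tool goes at most 62.5 mm and 10.7 degrees, less where a joint would pass 70% of its speed; a pose out of reach is approached as far as the arm can. A call with a gripper value outside its range is refused whole. The fingers move at their own pace and stop on an object; "grip_force" is the grip in N (left out, the last holds). Time passes only in rows, so rows that repeat a pose let the fingers close. It gives the time, the measured TCP pose, the force, the opening and the grip force at its end, in the units of the state.
- env.observe(): the state, without advancing time (a new reading comes with each control period).
- env.get_image(name): name is "scene" or "top" or "wrist"; returns a dict with "img" (384x512x3 uint8, blue, green, red), "intrinsics" (3x3 intrinsics, pixels), "rvec" (rotation vector, rad) and "tvec" (3), from world to camera coordinates, as OpenCV has them. Camera axes: x right, y down, z forward; pixel columns grow to the right and rows downward; lengths in m; the calibration is good to about 2 mm. A picture is of the moment at which its call begins. There is no depth.
- env.hand_in(): hands the job in; it is judged then, once.
The state is a dict: "t": time; "joints": joint angles; "dq": joint speeds; "joint_torque": joint torques, N m; "tcp_pos": TCP position; "eef_rot": TCP orientation; "wrist_force": force on the tool from outside, world axes, zero at the start; "torque": the same for the moment, N m; "width": finger opening in m; "gripper_force": force on a finger pad.
Only numpy, scipy, OpenCV 4.12 (cv2) and the standard library are available. Lean on these libraries where they do the work, as an engineer would, in place of code of your own. Each camera call takes 0.05 s, during which the arm holds its last target. There are 200 camera calls.

### The job

The headphones were left standing in the book rack: first hang them by their headband over the bar of the hanger. Then stand all the books upright in the rack between the end wall and the sliding stop, in any order, spines to the rack's front edge, and push the stop in until the row is snug, without gaps. Leave the glass, the plant and the spectacle case where they are.

Things in the scene. Friction and masses are not known exactly. Their poses are not given: they have to be found in the camera images.
- book0_mid (a point): Centre of a small, thick hardback book, 100 mm deep (own x), 43 mm thick (own y), 112 mm tall (own z), about 300 g, cloth cover, pages seen at the top and back. It starts standing upright on the sideboard. Spine on its own -x side; own z up. Its smooth foot slides easily (friction about 0.28), its weight sits a little low. May be absent.
- book1_mid (a point): Centre of a small, thick hardback book, 96 mm deep (own x), 46 mm thick (own y), 122 mm tall (own z), about 330 g, cloth cover, pages seen at the top and back. It starts standing upright on the sideboard. Spine on its own -x side; own z up. Its smooth foot slides easily (friction about 0.28), its weight sits a little low. May be absent.
- book2_mid (a point): Centre of a small, thick hardback book, 104 mm deep (own x), 49 mm thick (own y), 116 mm tall (own z), about 360 g, cloth cover, pages seen at the top and back. It starts standing upright on the sideboard. Spine on its own -x side; own z up. Its smooth foot slides easily (friction about 0.28), its weight sits a little low. May be absent.
- book3_mid (a point): Centre of a small, thick hardback book, 98 mm deep (own x), 52 mm thick (own y), 126 mm tall (own z), about 400 g, cloth cover, pages seen at the top and back. It starts standing upright on the sideboard. Spine on its own -x side; own z up. Its smooth foot slides easily (friction about 0.28), its weight sits a little low. May be absent.
- book4_mid (a point): Centre of a small, thick hardback book, 102 mm deep (own x), 55 mm thick (own y), 120 mm tall (own z), about 420 g, cloth cover, pages seen at the top and back. It starts standing upright on the sideboard. Spine on its own -x side; own z up. Its smooth foot slides easily (friction about 0.28), its weight sits a little low. May be absent.
- rack: Dark wooden book rack, fixed. Origin: middle of the underside. Base board 160 mm deep (own x) by 410 mm long (own y), its top 12 mm above the sideboard. Front edge on own -x. A fixed end wall, 130 mm deep, 16 mm thick, its top 142 mm above the sideboard, stands at the own +y end, inner face at own y = +185 mm. Along the front and back edges runs a low lip (8 mm thick, 8 mm above the base board), 144 mm clear between the lips.
- rack_wall (a point): Point on the rack's end wall: foot of its inner face, on the base board's top, mid-depth; axes as the rack's. Books are packed from here towards own -y.
- rack_front (a point): Middle of the rack's front edge (own x = -80 mm), at the base board's top; axes as the rack's.
- stop (a joint): Sliding end stop of the rack: distance in m between its inner face and the end wall's inner face (range 0 to 0.33; grows towards the rack's own -y). It stays where it is left; about 3 N of friction.
- stop_tab (a point): Middle of the top edge of the sliding stop's upright steel grip tab (40 mm wide along own x, 14 mm thick along own y, top 142 mm above the sideboard); axes as the rack's. Pinch it across its thickness from above to slide the stop either way. The stop's wooden plate (130 mm deep, 16 mm thick, equally high) stands parallel to it on its own +y side, with a 30 mm free slot between; the plate's inner face, which meets the books, is 53 mm to own +y of this point.
- hp_crown (a point): Centre of the headphones' padded crown, a straight pad 30 mm wide (own x), 100 mm long (own y), 22 mm thick (own z, up). Below it two arms lead to ear cups (60 mm wide, 70 mm tall) at own y = +-70 mm (outer faces +-81, inner cushions +-48); flat cup feet 151 mm below this point; crown underside 140 mm above the feet. About 260 g. They start standing on their cups in the rack, between wall and stop, crown on top.
- hanger_bar (a point): Headphone hanger, fixed: this point lies on the axis of its horizontal round bar (16 mm thick, along own y), 162 mm above the sideboard. The bar runs from a 20 mm post at own y = +62 mm to a round end knob (26 mm) at own y = -70 mm; it is free in between, with nothing below save the post's foot plate (14 mm high, own y +27 to +97 mm).
- tumbler: Bystander: drinking glass, 72 mm wide, 95 mm tall; origin under its centre.
- pot: Bystander: small potted plant, about 120 mm wide, 105 mm tall; origin under its centre.
- case: Bystander: spectacle case, 65 x 160 x 42 mm; origin under its centre.
Things that resemble listed ones, but are neither listed nor needed, are in the scene too. What is shaped like the part that bears book2_mid but green, pink or turquoise is not meant.

How it is judged:
On the way, in this order (a step that is already met when the one before it is completed fails the run):
1. the headphones hang by their crown on the hanger's bar, one cup on either side, let go (x of hp_crown in the frame of hanger_bar between -0.045 and 0.045 m and y of hp_crown in the frame of hanger_bar between -0.06 and 0.05 m and z of hp_crown in the frame of hanger_bar between 0.01 and 0.03 m and angle between hp_crown's own z axis and vertical below 0.35 rad and angle between the y axis of hp_crown and the x axis of hanger_bar, either way round below 0.5 rad and contact force between the fingers and headphones below 0.1 N), for 0.3 s.
2. all books stand upright on the rack's base between the end wall and the stop (angle between each of book0_mid, book1_mid, book2_mid, book3_mid, book4_mid's own z axis and vertical below 0.12 rad and z of book0_mid in the frame of rack_wall between 0.051 and 0.062 m and y of book0_mid in the frame of rack_wall between -0.33 and 0 m and y of each of book0_mid, book1_mid, book2_mid, book3_mid, book4_mid in the frame of stop_tab above 0.053 m and z of book1_mid in the frame of rack_wall between 0.056 and 0.067 m and y of book1_mid in the frame of rack_wall between -0.33 and 0 m and z of book2_mid in the frame of rack_wall between 0.053 and 0.064 m and y of book2_mid in the frame of rack_wall between -0.33 and 0 m and z of book3_mid in the frame of rack_wall between 0.058 and 0.069 m and y of book3_mid in the frame of rack_wall between -0.33 and 0 m and z of book4_mid in the frame of rack_wall between 0.055 and 0.066 m and y of book4_mid in the frame of rack_wall between -0.33 and 0 m), for 0.2 s.
At the end, for the whole second after the job is handed in: Headphones hang by the crown on the bar, upright within 0.35 rad. Every book stands (within 0.12 rad) on the rack, square within 0.15 rad, spine to the front, between the lips; each gap wall-book, book-book, book-stop at most 6 mm. All at rest (all of step 1 and all of step 2 and x of book0_mid in the frame of rack_wall between -0.03 and 0.03 m and angle between the y axis of each of book0_mid, book1_mid, book2_mid, book3_mid, book4_mid and the y axis of rack_wall, either way round below 0.15 rad and (y of rack_wall in the frame of book0_mid between 0 and 0.0275 m or y of book1_mid in the frame of book0_mid between 0.0345 and 0.0505 m or y of book2_mid in the frame of book0_mid between 0.036 and 0.052 m or y of book3_mid in the frame of book0_mid between 0.0375 and 0.0535 m or y of book4_mid in the frame of book0_mid between 0.039 and 0.055 m) and x of book1_mid in the frame of rack_wall between -0.03 and 0.03 m and (y of rack_wall in the frame of book1_mid between 0 and 0.029 m or y of book0_mid in the frame of book1_mid between 0.0345 and 0.0505 m or y of book2_mid in the frame of book1_mid between 0.0375 and 0.0535 m or y of book3_mid in the frame of book1_mid between 0.039 and 0.055 m or y of book4_mid in the frame of book1_mid between 0.0405 and 0.0565 m) and x of book2_mid in the frame of rack_wall between -0.03 and 0.03 m and (y of rack_wall in the frame of book2_mid between 0 and 0.0305 m or y of book0_mid in the frame of book2_mid between 0.036 and 0.052 m or y of book1_mid in the frame of book2_mid between 0.0375 and 0.0535 m or y of book3_mid in the frame of book2_mid between 0.0405 and 0.0565 m or y of book4_mid in the frame of book2_mid between 0.042 and 0.058 m) and x of book3_mid in the frame of rack_wall between -0.03 and 0.03 m and (y of rack_wall in the frame of book3_mid between 0 and 0.032 m or y of book0_mid in the frame of book3_mid between 0.0375 and 0.0535 m or y of book1_mid in the frame of book3_mid between 0.039 and 0.055 m or y of book2_mid in the frame of book3_mid between 0.0405 and 0.0565 m or y of book4_mid in the frame of book3_mid between 0.0435 and 0.0595 m) and x of book4_mid in the frame of rack_wall between -0.03 and 0.03 m and (y of rack_wall in the frame of book4_mid between 0 and 0.0335 m or y of book0_mid in the frame of book4_mid between 0.039 and 0.055 m or y of book1_mid in the frame of book4_mid between 0.0405 and 0.0565 m or y of book2_mid in the frame of book4_mid between 0.042 and 0.058 m or y of book3_mid in the frame of book4_mid between 0.0435 and 0.0595 m) and x of rack_front in the frame of book0_mid below -0.01 m and x of rack_front in the frame of book1_mid below -0.01 m and x of rack_front in the frame of book2_mid below -0.01 m and x of rack_front in the frame of book3_mid below -0.01 m and x of rack_front in the frame of book4_mid below -0.01 m and (y of book0_mid in the frame of stop_tab below 0.0805 m or y of book1_mid in the frame of stop_tab below 0.082 m or y of book2_mid in the frame of stop_tab below 0.0835 m or y of book3_mid in the frame of stop_tab below 0.085 m or y of book4_mid in the frame of stop_tab below 0.0865 m) and linear speed of each of book0, book1, book2, book3, book4 below 0.02 m/s and linear speed of headphones below 0.03 m/s); the robot touches nothing.
It fails at once if the glass, the plant or the spectacle case is shifted more than 30 mm or tipped (distance of tumbler from where it was at the start of the episode above 0.03 m or distance of pot from where it was at the start of the episode above 0.03 m or distance of case from where it was at the start of the episode above 0.03 m or angle between tumbler's own z axis and vertical above 0.3 rad or angle between pot's own z axis and vertical above 0.3 rad or angle between case's own z axis and vertical above 0.3 rad).
Of book0, book1, book2, book3, book4 only 3 to 5 are there at a start; the rules pass over those that are not, and their reading is None.
At some moment in a run one of book0, book1, book2, book3, book4 may be knocked a few centimetres aside while the robot is not near it.
It also fails if it takes over 210 s, if anything falls off the work surface, if the arm or the gripper's body presses on something with over 40 N, if the wrist force passes 120 N, or if a joint passes its speed limit or range.

## Working session

There is one attempt and no reset: what is moved stays moved. The work goes in short steps, Python scripts to look and compute and a tool call to move; the robot and the scene stay as the last step left them, time stands still between calls to the robot, and variables do not carry over. Pictures are saved under pics/ and viewed, at most 14 in all, crops included, and the job is handed in when it is done.

Besides the shell and the picture viewer there is one more tool, called after "Request:" as name([rows], argument=value, ...), one row to a line, values as JSON. play_rows: Moves the arm, as the interface text tells. Its arguments: {"type":"object","properties":{"moves":{"type":"array"},"grip_force":{"type":"number"}},"required":["moves"]}

```bash
mkdir -p pics; cat > h.py <<'E'
import numpy as np, cv2
from cell import env
def cam(n):
    d=env.get_image(n); R=cv2.Rodrigues(np.array(d["rvec"],float))[0]
    return d["img"],np.array(d["intrinsics"],float),R,np.array(d["tvec"],float).ravel()
def ray(c,u,v,z):
    _,K,R,t=c; o=-R.T@t; d=R.T@np.linalg.solve(K,[u,v,1.]); return o+d*(z-o[2])/d[2]
def proj(c,p):
    _,K,R,t=c; q=K@(R@np.array(p,float)+t); return q[:2]/q[2]
E
python3 - <<'E'
from h import *
import pickle
o=env.observe(); print(o["t"],o["tcp_pos"],o["eef_rot"],o["width"])
for n in ("scene","top"):
    c=cam(n); pickle.dump(c,open(n+".pkl","wb")); cv2.imwrite(f"pics/{n}0.png",cv2.resize(c[0],(800,600)))
    print(n,-c[2].T@c[3])
E
```

```text
0.0 [0.22641056 0.50068262 0.23038831] [ 9.77517614e-01 -2.10851616e-01 -1.80795188e-04  9.37045060e-04] 0.08553937439549121
scene [1.21137955 0.41260397 1.0970001 ]
top [0.43431441 0.01315465 1.39028949]
```

View pics/scene0.png

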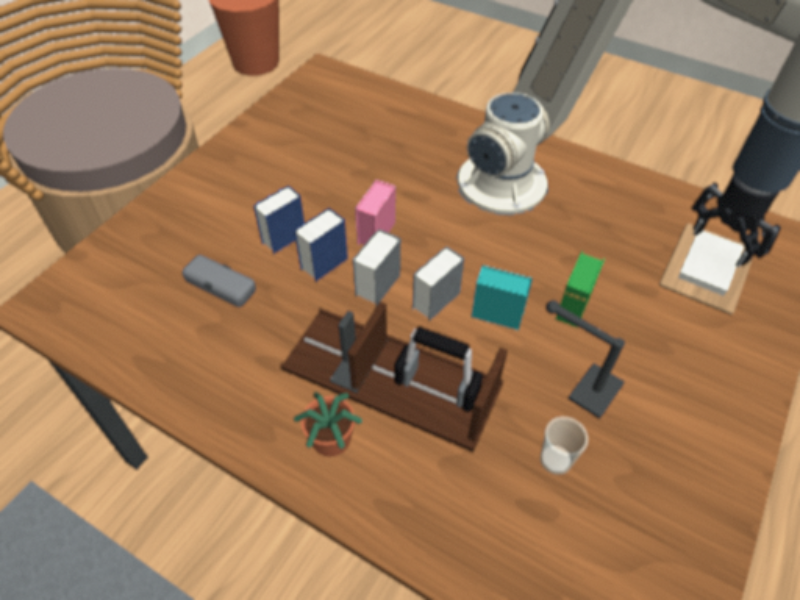

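View pics/top0.png

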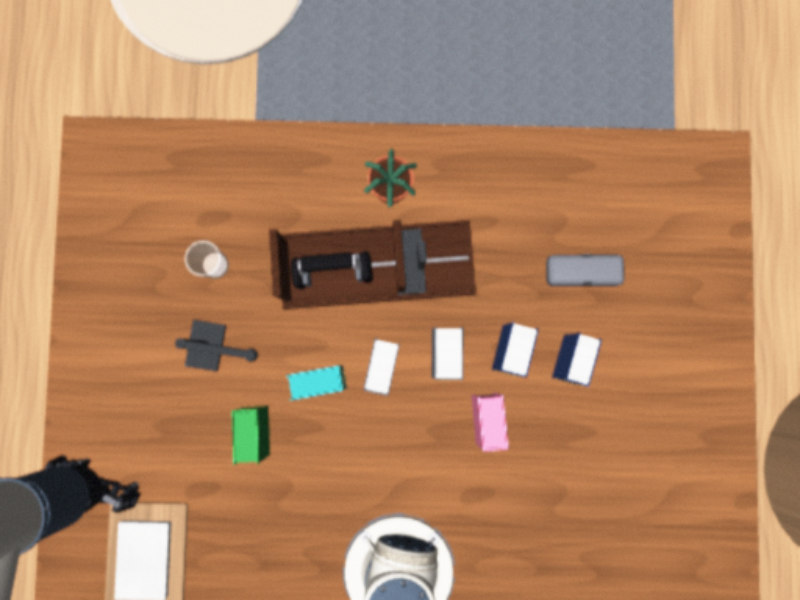

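The scene shows two navy and two grey book candidates. At 800x600 in the top view they are at (577,359), (517,350), (448,354) and (381,367). The lookalikes are pink (490,423), turquoise (316,382), green (248,435) and a white block on a tray (143,560). The headphones are at (330,263), the hanger bar runs from (180,343) to (250,355), and the stop is at (412,262). I'll check the book choice in a close crop.

```bash
python3 - <<'E'
from h import *
import pickle
s=pickle.load(open("scene.pkl","rb")); t=pickle.load(open("top.pkl","rb"))
a=cv2.resize(s[0][105:310,155:420],(795,615))[:600]
cv2.imwrite("pics/crop_s.png",a)
b=cv2.resize(t[0][135:265,105:395],None,fx=2.75,fy=2.75,interpolation=cv2.INTER_CUBIC); cv2.imwrite("pics/crop_t.png",b)
hsv=cv2.cvtColor(t[0],cv2.COLOR_BGR2HSV)
m=((hsv[...,1]<45)&(hsv[...,2]>185)).astype(np.uint8)
n,l,st,ce=cv2.connectedComponentsWithStats(m)
for i in range(1,n):
    if 150<st[i,4]<2500:
        r=cv2.minAreaRect(np.argwhere(l==i)[:,::-1].astype(np.float32)); bx=cv2.boxPoints(r)
        w=np.array([ray(t,*q,0.119)[:2] for q in bx]); d=[np.linalg.norm(w[1]-w[0]),np.linalg.norm(w[2]-w[1])]
        e=(w[1]-w[0]) if d[0]>d[1] else w[2]-w[1]
        print(st[i],w.mean(0).round(3),np.round(d,3),"long axis deg",np.degrees(np.arctan(e[1]/e[0])).round(1))
E
```

```text
[130 161  15  16 170] [0.615 0.371] [0.043 0.043] long axis deg 23.7
[322 207  21  33 482] [ 0.461 -0.226] [0.093 0.048] long axis deg -13.6
[279 210  17  33 553] [ 0.45  -0.089] [0.049 0.097] long axis deg 0.7
[364 214  20  32 408] [ 0.444 -0.351] [0.09  0.042] long axis deg -15.9
[233 218  22  34 511] [0.422 0.041] [0.098 0.048] long axis deg -11.2
[ 220  331   70   53 2009] [0.061 0.001] [0.205 0.15 ] long axis deg -89.0
[  73  334   35   50 1611] [0.048 0.486] [0.144 0.096] long axis deg 0.2
```

View pics/crop_s.png

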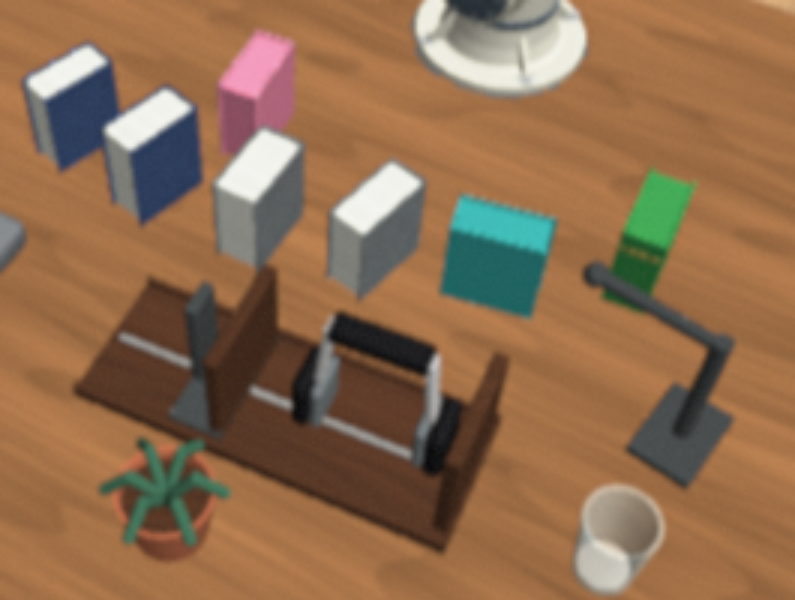

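View pics/crop_t.png

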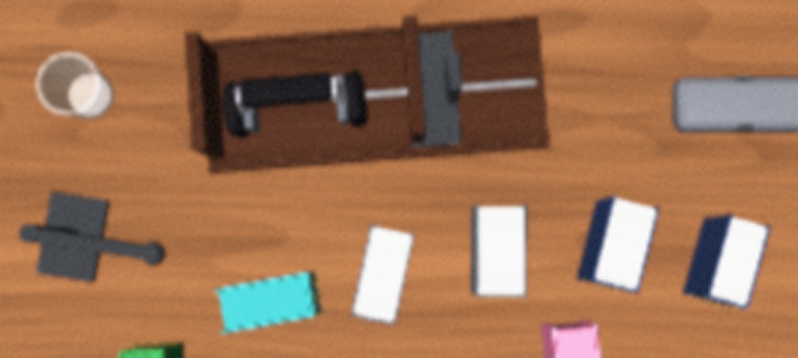

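```bash
python3 - <<'E'
from h import *
import pickle
t=pickle.load(open("top.pkl","rb"))
P=lambda u,v,z: ray(t,105+u/2.75,135+v/2.75,z)[:2]
D=lambda a,b:(np.linalg.norm(b-a).round(3),np.degrees(np.arctan2(*(b-a)[::-1])).round(1))
a,b,c=P(548,147,.012),P(210,172,.012),P(538,17,.012); print("rack front R,L,backR",a,b,c,D(a,b),D(a,c))
k,p=P(152,253,.162),P(28,232,.162); print("knob,post",k,p,D(k,p)); 
hsv=cv2.cvtColor(t[0],cv2.COLOR_BGR2HSV)
m=np.zeros(hsv.shape[:2],np.uint8); m[155:190,185:240]=((hsv[...,2]<60)&(hsv[...,1]<130))[155:190,185:240]
for z in [.174]:
  e=[P(238,92,z),P(331,88,z)]; print("crown ends",e,D(e[1],e[0]),(e[0]+e[1])/2)
print("tab top",P(453,57,.142),P(455,95,.142)); print("plate",P(411,18,.142),P(416,135,.142))
print("wall",P(192,35,.142),P(198,145,.142))
o=(a+b)/2
E
```

```text
rack front R,L,backR [ 0.57615108 -0.15340868] [0.53776857 0.25172412] [ 0.73444224 -0.13951485] (np.float64(0.407), np.float64(95.4)) (np.float64(0.159), np.float64(5.0))
knob,post [0.43900663 0.28441227] [0.45867834 0.41672982] (np.float64(0.134), np.float64(81.5))
crown ends [array([0.61151628, 0.19677269]), array([0.6178654 , 0.09805014])] (np.float64(0.099), np.float64(93.7)) [0.61469084 0.14741142]
tab top [ 0.65972882 -0.03242917] [ 0.617802   -0.03533801]
plate [0.70203967 0.01444587] [0.5729746  0.00641994]
wall [0.67805551 0.25387613] [0.55718458 0.24322263]
```

Request:
play_rows([
  [[0.06,-0.06,0.05],-0.18,1],
  [[0.12,-0.12,0.1],-0.36,1],
  [[0.18,-0.18,0.1],-0.54,1],
  [[0.22,-0.24,0.1],-0.72,1],
  [[0.26,-0.29,0.1],-0.9,1],
])

```text
t: 0.72
tcp_pos: [0.4258, 0.2848, 0.3235]
eef_rot: [0.787, -0.617, -0.0, -0.0]
wrist_force: [0.5, 1.7, -1.2]
width: 0.0855
gripper_force: 0.0
```

Request:
play_rows([
  [[0.05,-0.04,0],-0.15,0.7],
  [[0.06,-0.06,0],-0.15,0.7],
  [[0.06,-0.06,0],-0.15,0.7],
  [[0.06,-0.06,0],-0.15,0.7],
  [[0.06,-0.06,0],-0.15,0.7],
])

```text
t: 1.35
tcp_pos: [0.4843, 0.2272, 0.3233]
eef_rot: [0.741, -0.672, -0.0, -0.0]
wrist_force: [0.2, 0.5, -0.2]
width: 0.06
gripper_force: 0.0
```

The close crops confirm four books. All show white pages on the +x side, so their spines already face the robot.

Request:
play_rows([
  [[0.04,-0.03,0],-0.02,0.7],
  [[0.08,-0.06,0],-0.02,0.7],
  [[0.132,-0.104,-0.03],-0.02,0.7],
  [[0.132,-0.104,-0.05],-0.02,0.7],
  [[0.132,-0.104,-0.05],-0.02,0.7],
])

```text
t: 1.98
tcp_pos: [0.6161, 0.1224, 0.2706]
eef_rot: [0.733, -0.68, -0.001, 0.002]
wrist_force: [-1.0, 0.8, -0.2]
width: 0.0601
gripper_force: 0.0
```

```bash
python3 - <<'E'
from h import *
import pickle
o=env.observe(); print(o["tcp_pos"],o["eef_rot"],o["width"])
c=cam("wrist"); pickle.dump(c,open("w1.pkl","wb")); im=cv2.resize(c[0],(800,600)); k=800/512
for p in [(.6147,.1474,.174),(.6115,.1968,.174),(.6179,.098,.174)]:
    q=proj(c,p)*k; print(q); cv2.circle(im,tuple(int(x) for x in q),4,(0,0,255),-1)
cv2.imwrite("pics/w1.png",im)
E
```

```text
[0.61611732 0.12235219 0.27063886] [ 0.73335579 -0.67983936 -0.00134639  0.00243266] 0.060050958998003376
[390.60332389 344.65693865]
[389.71770756 428.88840473]
[391.58402028 251.38235489]
```

View pics/w1.png

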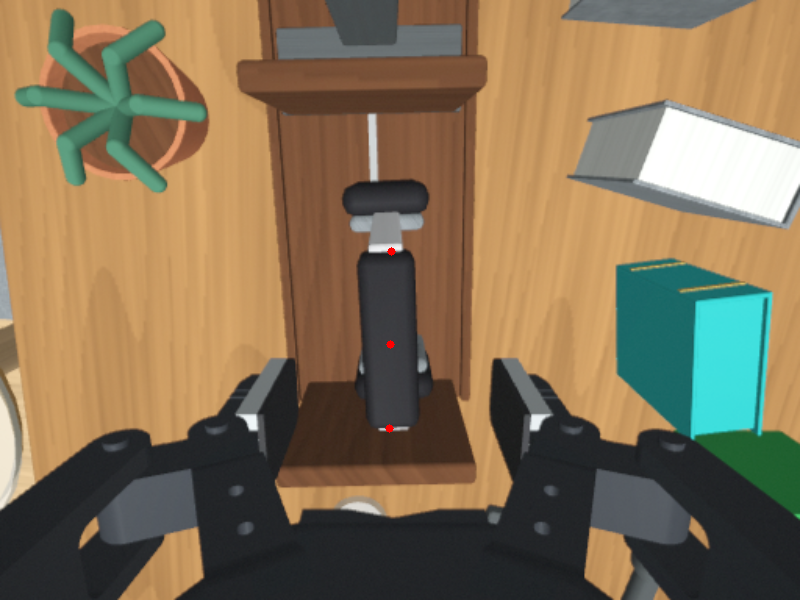

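The wrist view shows the crown from row 250 to 428, and the projected ends match within a few mm. I can grip it here.

Request:
play_rows([
  [[0,0,-0.05],0,0.7],
  [[0,0,-0.1],0,0.7],
  [[0,0,-0.124],0,0.7],
  [[0,0,-0.124],0,0.7],
  [[0,0,-0.124],0,0.2],
], grip_force=50)

```text
t: 2.65
tcp_pos: [0.618, 0.1235, 0.1523]
eef_rot: [0.734, -0.679, 0.001, -0.002]
wrist_force: [0.1, 0.0, -0.2]
width: 0.043
gripper_force: 0.0
```

Request:
play_rows([
  [[0,0,0],0,0.1],
  [[0,0,0],0,0.1],
  [[0,0,0],0,0.1],
  [[0,0,0.02],0,0.1],
  [[0,0,0.04],0,0.1],
])

```text
t: 3.28
tcp_pos: [0.6165, 0.1224, 0.1898]
eef_rot: [0.733, -0.68, -0.0, 0.0]
wrist_force: [0.1, -0.2, -2.3]
width: 0.0292
gripper_force: 49.6
```

Request:
play_rows([
  [[0,0,0.05],0,0.1],
  [[0,0,0.1],0,0.1],
  [[0,0,0.14],0,0.1],
  [[0,0,0.175],0,0.1],
  [[0,0,0.175],0,0.1],
])

```text
t: 3.9
tcp_pos: [0.6176, 0.1224, 0.3677]
eef_rot: [0.733, -0.68, 0.001, -0.003]
wrist_force: [0.3, 0.4, -3.5]
width: 0.0293
gripper_force: 49.8
```

Request:
play_rows([
  [[-0.02,0.03,0],0.17,0.1],
  [[-0.04,0.06,0],0.34,0.1],
  [[-0.06,0.09,0],0.51,0.1],
  [[-0.08,0.12,0],0.68,0.1],
  [[-0.1,0.15,0],0.85,0.1],
])

```text
t: 4.53
tcp_pos: [0.5156, 0.2732, 0.3629]
eef_rot: [0.949, -0.314, -0.001, 0.001]
wrist_force: [0.5, 0.4, -2.1]
width: 0.0292
gripper_force: 49.9
```

Request:
play_rows([
  [[-0.02,0.03,0],0.17,0.1],
  [[-0.03,0.05,0],0.34,0.1],
  [[-0.043,0.07,0],0.497,0.1],
  [[-0.043,0.07,0],0.497,0.1],
  [[-0.043,0.07,0],0.497,0.1],
])

```text
t: 5.15
tcp_pos: [0.4738, 0.342, 0.3636]
eef_rot: [0.997, -0.075, -0.0, 0.001]
wrist_force: [-0.7, -0.2, -2.4]
width: 0.0292
gripper_force: 50.0
```

```bash
python3 - <<'E'
from h import *
import pickle
o=env.observe(); print(o["tcp_pos"],o["eef_rot"],o["width"])
for n in ("scene","top"):
    c=cam(n); pickle.dump(c,open(n+"2.pkl","wb"))
    q=proj(c,(.448,.346,.25)).astype(int); print(q); x,y=max(q[0]-80,0),max(q[1]-90,0)
    a=cv2.resize(c[0][y:y+180,x:x+160],(400,450)); print(x,y,a.shape)
    b=a if n=="scene" else np.hstack([b,a])
cv2.imwrite("pics/h2.png",b)
E
```

```text
[0.4737857  0.34203255 0.3636057 ] [ 9.97215096e-01 -7.45758769e-02 -4.50488563e-04  5.37076755e-04] 0.029176224596811736
[379 186]
299 96 (450, 400, 3)
[130 222]
50 132 (450, 400, 3)
```

View pics/h2.png

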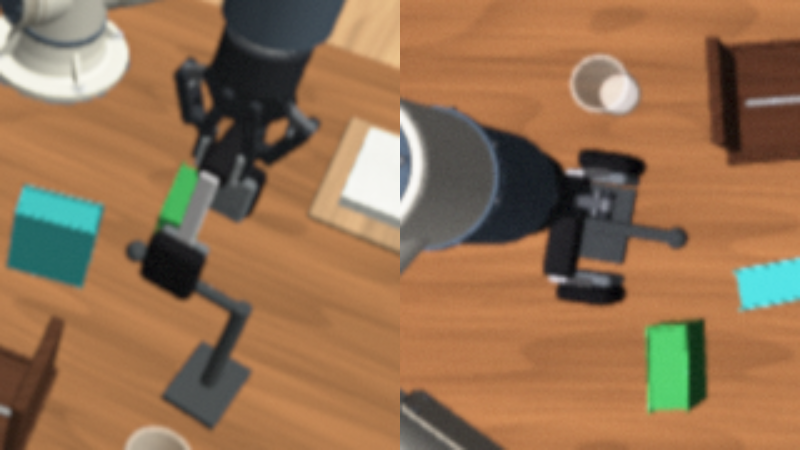

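The crops show the headphones held level above the bar, with the crown at about 90° to it and between knob and post. Now lower them.

Request:
play_rows([
  [[0,0,-0.05],0,0.1],
  [[0,0,-0.1],0,0.1],
  [[0,0,-0.15],0,0.1],
  [[0,0,-0.18],0,0.1],
  [[0,0,-0.183],0,0.1],
])

```text
t: 5.88
tcp_pos: [0.4731, 0.3407, 0.179]
eef_rot: [0.997, -0.075, -0.002, 0.002]
wrist_force: [0.3, 0.4, -2.6]
width: 0.029
gripper_force: 50.1
```

Request:
play_rows([
  [[0,0,0],0,0.1],
  [[0,0,-0.004],0,0.1],
  [[0,0,-0.008],0,0.1],
  [[0,0,-0.011],0,0.1],
  [[0,0,-0.011],0,0.1],
])

```text
t: 6.5
tcp_pos: [0.4739, 0.3424, 0.1704]
eef_rot: [0.997, -0.074, 0.0, -0.0]
wrist_force: [0.3, 0.8, -1.4]
width: 0.029
gripper_force: 50.0
```

Request:
play_rows([
  [[0,0,-0.003],0,0.1],
  [[0,0,-0.005],0,0.1],
  [[0,0,-0.005],0,0.1],
  [[0,0,-0.005],0,0.1],
  [[0,0,-0.005],0,0.1],
])

```text
t: 7.12
tcp_pos: [0.4747, 0.3423, 0.169]
eef_rot: [0.997, -0.073, 0.002, -0.001]
wrist_force: [-4.8, -2.3, 13.7]
width: 0.029
gripper_force: 48.5
```

Contact at about 14 N. I'll back off 2 mm and release, opening only part way.

Request:
play_rows([
  [[0,0,0.003],0,0.1],
  [[0,0,0.003],0,0.4],
  [[0,0,0.003],0,0.58],
  [[0,0,0.003],0,0.58],
  [[0,0,0.003],0,0.58],
])

```text
t: 7.75
tcp_pos: [0.4739, 0.3424, 0.1682]
eef_rot: [0.997, -0.074, -0.0, 0.0]
wrist_force: [0.4, 1.3, -0.3]
width: 0.0495
gripper_force: 0.0
```

Request:
play_rows([
  [[0,0,0.02],0,0.58],
  [[0,0,0.05],0,0.58],
  [[0,0,0.1],0,0.58],
  [[0,0,0.13],0,0.7],
  [[0,0,0.13],0,0.8],
])

```text
t: 8.38
tcp_pos: [0.4748, 0.343, 0.3013]
eef_rot: [0.997, -0.074, 0.002, -0.002]
wrist_force: [-0.1, 1.0, -0.6]
width: 0.0684
gripper_force: 0.0
```

Request:
play_rows([
  [[0,-0.05,0.05],0,0.8],
  [[0,-0.1,0.1],0,0.8],
  [[0,-0.15,0.1],0,0.8],
  [[0,-0.2,0.1],0,0.8],
  [[0,-0.25,0.1],0,0.8],
])

```text
t: 9.0
tcp_pos: [0.4735, 0.0909, 0.3976]
eef_rot: [0.997, -0.074, -0.0, 0.0]
wrist_force: [0.9, 0.0, 0.2]
width: 0.0681
gripper_force: 0.0
```

```bash
python3 - <<'E'
from h import *
import pickle
o=env.observe(); print(o["tcp_pos"],o["eef_rot"],o["joints"])
for n in ("scene","top"):
    c=cam(n); pickle.dump(c,open(n+"3.pkl","wb"))
    q=proj(c,(.5,.2,.1)).astype(int); x,y=max(q[0]-110,0),max(q[1]-100,0)
    a=cv2.resize(c[0][y:y+200,x:x+220],(400,364)); print(n,x,y)
    b=a if n=="scene" else np.hstack([b,a])
cv2.imwrite("pics/h3.png",b)
E
```

```text
[0.47348302 0.09085797 0.3976331 ] [ 9.97278870e-01 -7.37201092e-02 -4.42463230e-04  7.20175723e-05] [ 5.15287803e-01  1.30494056e-01  3.70613006e-01 -3.82961018e-04
 -1.81173106e+00  9.07843189e-01]
scene 203 110
top 82 107
```

View pics/h3.png

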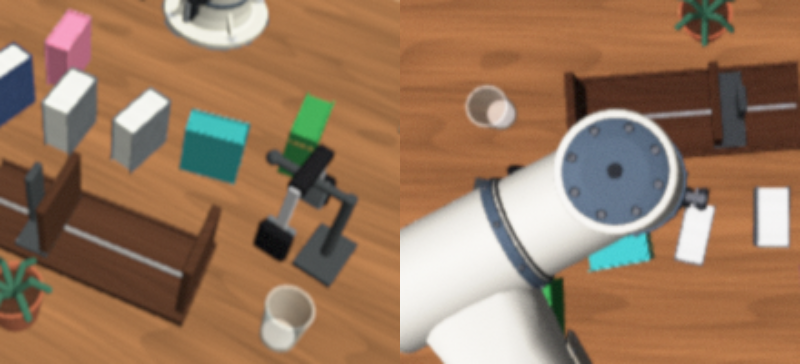

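The headphones hang on the bar with the cups either side. Next is the stop tab.

Request:
play_rows([
  [[0.04,-0.03,-0.04],0.12,0.33],
  [[0.08,-0.06,-0.08],0.236,0.33],
  [[0.12,-0.09,-0.12],0.236,0.33],
  [[0.1655,-0.125,-0.16],0.236,0.33],
  [[0.1655,-0.125,-0.16],0.236,0.33],
])

```text
t: 9.72
tcp_pos: [0.6391, -0.0339, 0.2319]
eef_rot: [0.999, 0.043, -0.005, 0.0]
wrist_force: [-0.8, 0.0, 0.5]
width: 0.0278
gripper_force: 0.0
```

```bash
python3 - <<'E'
from h import *
import pickle
o=env.observe(); print(o["tcp_pos"],o["eef_rot"],o["width"])
c=cam("wrist"); pickle.dump(c,open("w4.pkl","wb")); im=cv2.resize(c[0],(800,600)); k=800/512
for p in [(.6388,-.034,.142),(.6206,.2403,.012)]:
    q=proj(c,p)*k; print(q); cv2.circle(im,tuple(int(x) for x in q),4,(0,0,255),-1)
cv2.imwrite("pics/w4.png",im)
E
```

```text
[ 0.63911496 -0.03394726  0.2318742 ] [ 9.99067035e-01  4.29019919e-02 -4.94711244e-03  6.57534307e-05] 0.027812000325924815
[392.22261952 299.30567925]
[ 26.80141885 243.38578808]
```

View pics/w4.png

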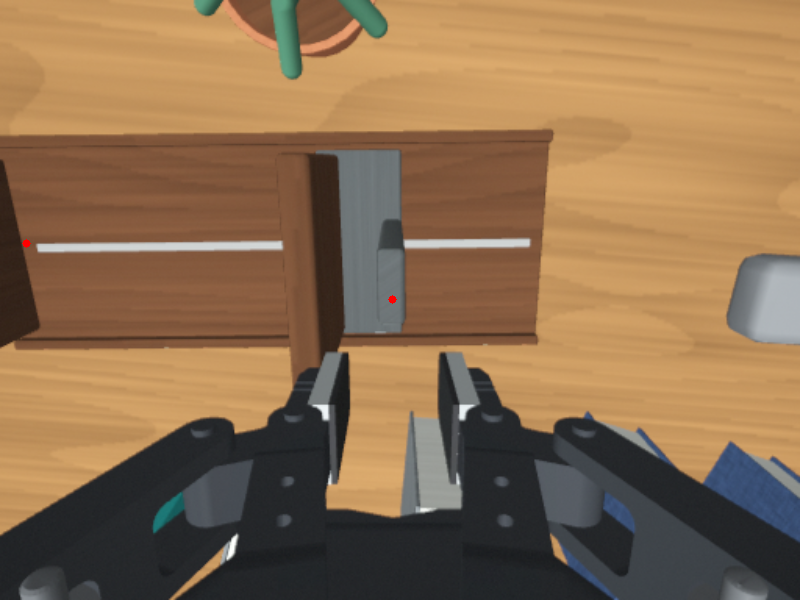

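The wrist view shows the tab top centred at about (391,285), which is 6 mm further in +x than I estimated; y and yaw are right. Pinch it and slide the stop out.

Request:
play_rows([
  [[0.005,0,-0.05],0,0.33],
  [[0.005,0,-0.1],0,0.33],
  [[0.005,0,-0.113],0,0.33],
  [[0.005,0,-0.113],0,0.2],
  [[0.005,0,-0.113],0,0.05],
])

```text
t: 10.4
tcp_pos: [0.6452, -0.0323, 0.1277]
eef_rot: [0.999, 0.045, 0.002, -0.0]
wrist_force: [-0.7, 0.9, -0.6]
width: 0.0124
gripper_force: 51.4
```

Request:
play_rows([
  [[0,0,0],0,0.05],
  [[0,0,0],0,0.05],
  [[0,0,0],0,0.05],
  [[0.001,-0.01,0],0,0.05],
  [[0.002,-0.02,0],0,0.05],
])

```text
t: 11.02
tcp_pos: [0.6472, -0.0523, 0.1276]
eef_rot: [0.999, 0.045, 0.002, -0.0]
wrist_force: [-3.1, 3.1, 6.3]
width: 0.0129
gripper_force: 52.3
```

Request:
play_rows([
  [[0.002,-0.02,0],0,0.05],
  [[0.004,-0.04,0],0,0.05],
  [[0.006,-0.06,0],0,0.05],
  [[0.007,-0.08,0],0,0.05],
  [[0.007,-0.08,0],0,0.05],
])

```text
t: 11.65
tcp_pos: [0.6551, -0.1346, 0.1277]
eef_rot: [0.999, 0.043, 0.003, 0.001]
wrist_force: [1.5, -1.4, 6.0]
width: 0.0128
gripper_force: 52.3
```

Request:
play_rows([
  [[0,0,0],0,0.33],
  [[0,0,0],0,0.33],
  [[0,0,0.04],0,0.33],
  [[0,0,0.1],0,0.5],
  [[-0.05,0,0.15],0,0.8],
])

```text
t: 12.28
tcp_pos: [0.6101, -0.132, 0.2696]
eef_rot: [0.999, 0.044, -0.001, 0.0]
wrist_force: [0.0, 0.5, 1.0]
width: 0.0594
gripper_force: 0.0
```

Request:
play_rows([
  [[-0.04,0.04,0.02],-0.1,1],
  [[-0.08,0.08,0.02],-0.2,1],
  [[-0.12,0.12,0.02],-0.283,1],
  [[-0.16,0.15,0.01],-0.283,1],
  [[-0.188,0.173,0],-0.283,1],
])

```text
t: 12.9
tcp_pos: [0.4192, 0.0415, 0.2692]
eef_rot: [0.995, -0.097, -0.0, -0.0]
wrist_force: [-0.2, 0.2, 0.4]
width: 0.0855
gripper_force: 0.0
```

```bash
cat >> h.py <<'E'
def look(name,z=.119,show=True):
    o=env.observe(); p=o["tcp_pos"]; q=o["eef_rot"]; y=2*q[1]*np.array([q[0],q[1]])-[0,1]
    yaw=np.degrees(np.arctan2(-y[1],-y[0])); print("tcp",np.round(p,4),"yaw",yaw.round(1),"F",np.round(o["wrist_force"],1),"w",round(o["width"],4))
    c=cam("wrist"); hsv=cv2.cvtColor(c[0],cv2.COLOR_BGR2HSV)
    m=((hsv[...,1]<30)&(hsv[...,2]>200)).astype(np.uint8); m=cv2.morphologyEx(m,cv2.MORPH_OPEN,np.ones((3,3)))
    n,l,st,ce=cv2.connectedComponentsWithStats(m); im=c[0].copy()
    for i in range(1,n):
        if st[i,4]>1500:
            r=cv2.minAreaRect(np.argwhere(l==i)[:,::-1].astype(np.float32)); bx=cv2.boxPoints(r)
            cv2.polylines(im,[bx.astype(int)],1,(0,0,255),1)
            w=np.array([ray(c,*u,z)[:2] for u in bx]); d=[np.linalg.norm(w[1]-w[0]),np.linalg.norm(w[2]-w[1])]
            e=(w[1]-w[0]) if d[0]>d[1] else w[2]-w[1]
            print("white",st[i],w.mean(0).round(4),np.round(d,3),"axis",np.degrees(np.arctan(e[1]/e[0])).round(1))
    cv2.imwrite(f"pics/{name}.png",im)
E
python3 -c "
from h import *
look('bA')"
```

```text
tcp [0.4192 0.0415 0.2692] yaw 78.9 F [-0.2  0.2  0.4] w 0.0855
white [ 352   60   60  110 5213] [ 0.4497 -0.088 ] [0.047 0.095] axis 2.9
white [ 228  124   45   94 4015] [0.4221 0.042 ] [0.041 0.091] axis -10.1
```

View pics/bA.png

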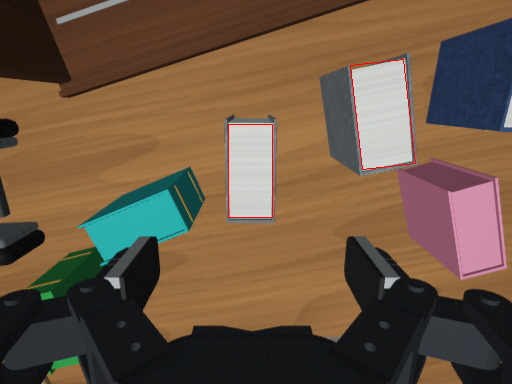

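The mask picks out grey book A at (0.422, 0.042). The turquoise block's corner is near the left finger's path, so I'll grip 25 mm further in +x with a narrower opening.

Request:
play_rows([
  [[0.027,-0.004,-0.04],0.01,0.72],
  [[0.027,-0.004,-0.1],0.01,0.72],
  [[0.027,-0.004,-0.15],0.01,0.72],
  [[0.027,-0.004,-0.189],0.01,0.72],
  [[0.027,-0.004,-0.189],0.01,0.72],
], grip_force=60)

```text
t: 13.58
tcp_pos: [0.4456, 0.0357, 0.0781]
eef_rot: [0.996, -0.092, -0.003, 0.002]
wrist_force: [0.1, 0.6, 1.3]
width: 0.0613
gripper_force: 0.0
```

Request:
play_rows([
  [[0,0,0],0,0.4],
  [[0,0,0],0,0.3],
  [[0,0,0],0,0.3],
  [[0,0,0.0],0,0.3],
  [[0,0,0.03],0,0.3],
])

```text
t: 14.2
tcp_pos: [0.446, 0.0358, 0.109]
eef_rot: [0.996, -0.093, -0.003, 0.001]
wrist_force: [-0.5, 0.2, -2.9]
width: 0.0486
gripper_force: 63.3
```

Request:
play_rows([
  [[0,0,0.05],0,0.3],
  [[0,0,0.1],0,0.3],
  [[0,0,0.14],0,0.3],
  [[0,0,0.14],0,0.3],
  [[0,0,0.14],0,0.3],
])

```text
t: 14.82
tcp_pos: [0.4472, 0.0364, 0.249]
eef_rot: [0.996, -0.092, -0.001, 0.0]
wrist_force: [0.5, -0.6, -4.5]
width: 0.0481
gripper_force: 63.5
```

Request:
play_rows([
  [[0.05,0.04,0],0.13,0.3],
  [[0.1,0.08,0],0.272,0.3],
  [[0.15,0.12,0],0.272,0.3],
  [[0.203,0.156,0],0.272,0.3],
  [[0.203,0.156,0],0.272,0.3],
])

```text
t: 15.45
tcp_pos: [0.6522, 0.1947, 0.242]
eef_rot: [0.999, 0.044, -0.006, 0.002]
wrist_force: [-1.3, -1.0, -4.0]
width: 0.0483
gripper_force: 63.4
```

```bash
python3 - <<'E'
from h import *
look('hA')
c=cam("scene"); cv2.imwrite("pics/sA.png",cv2.resize(c[0][160:320,170:370],(750,600)))
E
```

```text
tcp [0.6522 0.1947 0.242 ] yaw 95.1 F [-1.3 -1.  -4. ] w 0.0483
white [  198   229   109   101 10162] [0.5513 0.1849] [0.11 0.1 ] axis 1.7
```

View pics/sA.png

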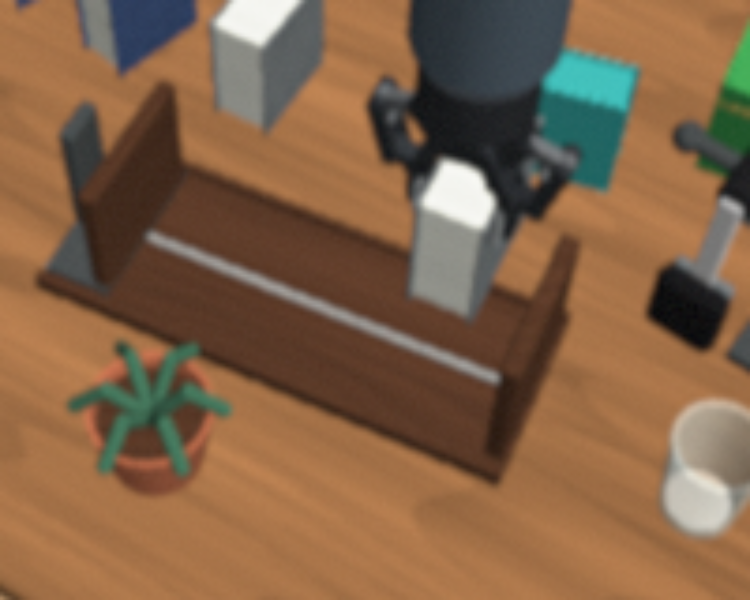

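Book A is held upright over slot 1, clear of the wall. Lower and release it.

Request:
play_rows([
  [[0,-0.001,-0.05],0,0.3],
  [[0,-0.001,-0.1],0,0.3],
  [[0,-0.001,-0.145],0,0.3],
  [[0,-0.001,-0.15],0,0.3],
  [[0,-0.001,-0.153],0,0.3],
])

```text
t: 16.18
tcp_pos: [0.6519, 0.191, 0.1]
eef_rot: [0.999, 0.044, 0.002, -0.0]
wrist_force: [0.6, -0.1, -1.5]
width: 0.0483
gripper_force: 63.5
```

Request:
play_rows([
  [[0,0,-0.001],0,0.3],
  [[0,0,-0.003],0,0.3],
  [[0,0,-0.003],0,0.3],
  [[0,0,-0.003],0,0.6],
  [[0,0,-0.003],0,0.64],
])

```text
t: 16.8
tcp_pos: [0.6517, 0.1915, 0.0954]
eef_rot: [0.999, 0.044, 0.001, -0.0]
wrist_force: [-0.2, -0.6, -1.2]
width: 0.0549
gripper_force: 0.0
```

Request:
play_rows([
  [[0,0,0],0,0.64],
  [[0,0,0.04],0,0.64],
  [[0,0,0.1],0,0.64],
  [[-0.03,-0.05,0.16],0,0.75],
  [[-0.06,-0.1,0.16],0,0.75],
])

```text
t: 17.42
tcp_pos: [0.5984, 0.1015, 0.2555]
eef_rot: [0.999, 0.044, 0.003, -0.001]
wrist_force: [0.9, -1.5, -0.3]
width: 0.0638
gripper_force: 0.0
```

Request:
play_rows([
  [[-0.04,-0.05,0],0,0.8],
  [[-0.08,-0.1,0],-0.07,0.8],
  [[-0.12,-0.15,0],-0.07,0.8],
  [[-0.14,-0.18,0],-0.07,0.8],
  [[-0.14,-0.18,0],-0.07,0.8],
])

```text
t: 18.05
tcp_pos: [0.456, -0.0802, 0.2532]
eef_rot: [1.0, 0.007, 0.001, 0.0]
wrist_force: [0.3, 0.1, 0.6]
width: 0.0685
gripper_force: 0.0
```

```bash
python3 -c "
from h import *
look('bB')"
```

```text
tcp [ 0.456  -0.0802  0.2532] yaw 90.8 F [0.3 0.1 0.6] w 0.0685
white [ 372  125   81  104 4644] [ 0.4578 -0.2272] [0.093 0.044] axis -13.8
white [ 233  135   54   97 5042] [ 0.4507 -0.0881] [0.047 0.091] axis 2.5
```

Request:
play_rows([
  [[-0.006,-0.008,-0.04],0.02,0.85],
  [[-0.006,-0.008,-0.1],0.02,0.85],
  [[-0.006,-0.008,-0.14],0.02,0.85],
  [[-0.006,-0.008,-0.174],0.02,0.85],
  [[-0.006,-0.008,-0.174],0.02,0.85],
])

```text
t: 18.73
tcp_pos: [0.4499, -0.0859, 0.0759]
eef_rot: [1.0, 0.019, -0.003, 0.0]
wrist_force: [-0.0, -0.0, 1.1]
width: 0.0725
gripper_force: 0.0
```

Request:
play_rows([
  [[0,0,0],0,0.5],
  [[0,0,0],0,0.3],
  [[0,0,0],0,0.3],
  [[0,0,0.0],0,0.3],
  [[0,0,0.03],0,0.3],
])

```text
t: 19.35
tcp_pos: [0.4488, -0.0862, 0.1064]
eef_rot: [1.0, 0.018, -0.003, -0.0]
wrist_force: [1.0, -0.2, -4.0]
width: 0.0546
gripper_force: 64.4
```

Request:
play_rows([
  [[0,0,0.05],0,0.3],
  [[0,0,0.1],0,0.3],
  [[0,0,0.145],0,0.3],
  [[0.03,0.03,0.145],0.03,0.3],
  [[0.06,0.06,0.145],0.05,0.3],
])

```text
t: 19.98
tcp_pos: [0.5112, -0.0256, 0.2531]
eef_rot: [0.999, 0.043, -0.0, -0.001]
wrist_force: [0.3, 0.0, -3.7]
width: 0.0549
gripper_force: 64.5
```

Request:
play_rows([
  [[0.04,0.04,0],0,0.3],
  [[0.08,0.08,0],0,0.3],
  [[0.11,0.12,0],0,0.3],
  [[0.121,0.145,0],0,0.3],
  [[0.121,0.145,0],0,0.3],
])

```text
t: 20.6
tcp_pos: [0.6319, 0.1206, 0.2504]
eef_rot: [0.999, 0.045, -0.002, 0.0]
wrist_force: [-0.2, -0.2, -3.7]
width: 0.0544
gripper_force: 64.4
```

```bash
python3 -c "
from h import *
look('hB')"
```

```text
tcp [0.6319 0.1206 0.2504] yaw 95.1 F [-0.2 -0.2 -3.7] w 0.0544
white [ 146  128   50  104 3076] [0.6227 0.1932] [0.042 0.096] axis 2.3
white [  186   170   139   160 20185] [0.5552 0.112 ] [0.169 0.124] axis 0.3
```

Request:
play_rows([
  [[0,-0.006,-0.05],0,0.3],
  [[0,-0.006,-0.1],0,0.3],
  [[0,-0.006,-0.145],0,0.3],
  [[0,-0.006,-0.157],0,0.3],
  [[0,-0.006,-0.16],0,0.3],
])

```text
t: 21.28
tcp_pos: [0.6325, 0.112, 0.0939]
eef_rot: [0.999, 0.043, 0.0, 0.0]
wrist_force: [-0.5, -0.5, -2.4]
width: 0.0546
gripper_force: 64.4
```

Request:
play_rows([
  [[0,0,-0.001],0,0.3],
  [[0,0,-0.002],0,0.3],
  [[0,0,-0.002],0,0.3],
  [[0,0,-0.002],0,0.67],
  [[0,0,-0.002],0,0.71],
])

```text
t: 21.9
tcp_pos: [0.6329, 0.1127, 0.092]
eef_rot: [0.999, 0.044, 0.001, -0.0]
wrist_force: [0.2, -0.7, 0.0]
width: 0.0606
gripper_force: 0.0
```

Request:
play_rows([
  [[0,0,0],0,0.71],
  [[0,0,0.04],0,0.71],
  [[0,0,0.1],0,0.71],
  [[-0.03,-0.05,0.16],-0.1,0.75],
  [[-0.06,-0.1,0.16],-0.2,0.75],
])

```text
t: 22.52
tcp_pos: [0.5796, 0.0225, 0.2521]
eef_rot: [0.998, -0.057, 0.003, -0.001]
wrist_force: [1.5, -1.0, -0.7]
width: 0.0639
gripper_force: 0.0
```

Request:
play_rows([
  [[-0.03,-0.05,0],-0.1,0.8],
  [[-0.06,-0.1,0],-0.125,0.8],
  [[-0.09,-0.15,0],-0.125,0.8],
  [[-0.11,-0.2,0],-0.125,0.8],
  [[-0.115,-0.235,0],-0.125,0.8],
])

```text
t: 23.15
tcp_pos: [0.4622, -0.2141, 0.2496]
eef_rot: [0.993, -0.119, 0.001, 0.0]
wrist_force: [0.8, 0.7, 0.1]
width: 0.0681
gripper_force: 0.0
```

```bash
python3 -c "
from h import *
look('bC')"
```

```text
tcp [ 0.4622 -0.2141  0.2496] yaw 76.3 F [0.8 0.7 0.1] w 0.0681
white [ 377  115   58   98 4080] [ 0.4426 -0.3511] [0.09  0.038] axis -15.8
white [ 237  131   53   97 4916] [ 0.4589 -0.2246] [0.089 0.045] axis -14.4
```

Request:
play_rows([
  [[-0.003,-0.0105,-0.04],0,0.82],
  [[-0.003,-0.0105,-0.1],0,0.82],
  [[-0.003,-0.0105,-0.14],0,0.82],
  [[-0.003,-0.0105,-0.171],0,0.82],
  [[-0.003,-0.0105,-0.171],0,0.82],
])

```text
t: 23.82
tcp_pos: [0.4588, -0.2224, 0.0759]
eef_rot: [0.993, -0.119, -0.002, -0.0]
wrist_force: [-0.6, -0.8, 0.6]
width: 0.0703
gripper_force: 0.0
```

Request:
play_rows([
  [[0,0,0],0,0.5],
  [[0,0,0],0,0.3],
  [[0,0,0],0,0.3],
  [[0,0,0.0],0,0.3],
  [[0,0,0.03],0,0.3],
])

```text
t: 24.45
tcp_pos: [0.4584, -0.2218, 0.1059]
eef_rot: [0.993, -0.119, -0.003, -0.001]
wrist_force: [0.8, 0.6, -3.9]
width: 0.0511
gripper_force: 63.7
```

Request:
play_rows([
  [[0,0,0.05],0,0.3],
  [[0,0,0.1],0,0.3],
  [[0,0,0.145],0,0.3],
  [[0.03,0.05,0.145],0.1,0.3],
  [[0.05,0.09,0.145],0.2,0.3],
])

```text
t: 25.08
tcp_pos: [0.5107, -0.131, 0.2525]
eef_rot: [1.0, -0.018, 0.0, -0.001]
wrist_force: [-0.4, -0.6, -3.8]
width: 0.0514
gripper_force: 64.5
```

Request:
play_rows([
  [[0.04,0.045,0],0.1,0.3],
  [[0.08,0.09,0],0.13,0.3],
  [[0.11,0.135,0],0.13,0.3],
  [[0.129,0.168,0],0.13,0.3],
  [[0.129,0.168,0],0.13,0.3],
])

```text
t: 25.7
tcp_pos: [0.6396, 0.0383, 0.2501]
eef_rot: [0.999, 0.048, -0.002, -0.0]
wrist_force: [-0.5, -0.9, -3.5]
width: 0.0513
gripper_force: 64.5
```

```bash
python3 -c "
from h import *
look('hC')"
```

```text
tcp [0.6396 0.0383 0.2501] yaw 95.5 F [-0.5 -0.9 -3.5] w 0.0513
white [  50  128   59  104 4762] [0.6219 0.1935] [0.042 0.101] axis 4.3
white [ 138  131   57  103 3825] [0.6274 0.115 ] [0.049 0.096] axis 2.6
white [  183   178   138   152 19206] [0.5601 0.0305] [0.124 0.162] axis 8.8
```

Request:
play_rows([
  [[0,-0.002,-0.05],0,0.3],
  [[0,-0.002,-0.1],0,0.3],
  [[0,-0.002,-0.145],0,0.3],
  [[0,-0.002,-0.157],0,0.3],
  [[0,-0.002,-0.16],0,0.3],
])

```text
t: 26.38
tcp_pos: [0.6397, 0.0327, 0.0935]
eef_rot: [0.999, 0.046, 0.0, 0.0]
wrist_force: [0.7, 0.3, -2.5]
width: 0.0514
gripper_force: 64.4
```

Request:
play_rows([
  [[0,0,-0.001],0,0.3],
  [[0,0,-0.002],0,0.3],
  [[0,0,-0.002],0,0.3],
  [[0,0,-0.002],0,0.64],
  [[0,0,-0.002],0,0.68],
])

```text
t: 27.0
tcp_pos: [0.64, 0.0332, 0.0915]
eef_rot: [0.999, 0.046, 0.001, 0.0]
wrist_force: [0.8, 0.6, 0.1]
width: 0.0578
gripper_force: 0.0
```

Request:
play_rows([
  [[0,0,0],0,0.68],
  [[0,0,0.04],0,0.68],
  [[0,0,0.1],0,0.68],
  [[-0.03,-0.05,0.16],-0.1,0.75],
  [[-0.06,-0.1,0.16],-0.2,0.75],
])

```text
t: 27.62
tcp_pos: [0.5867, -0.0569, 0.2517]
eef_rot: [0.999, -0.054, 0.003, -0.0]
wrist_force: [0.9, -1.1, -0.1]
width: 0.0642
gripper_force: 0.0
```

Request:
play_rows([
  [[-0.03,-0.05,0],-0.1,0.8],
  [[-0.06,-0.1,0],-0.17,0.8],
  [[-0.09,-0.15,0],-0.17,0.8],
  [[-0.12,-0.2,0],-0.17,0.8],
  [[-0.134,-0.25,0],-0.17,0.8],
])

```text
t: 28.25
tcp_pos: [0.4502, -0.3081, 0.2492]
eef_rot: [0.99, -0.138, 0.001, 0.0]
wrist_force: [1.3, -0.3, -0.1]
width: 0.0685
gripper_force: 0.0
```

Request:
play_rows([
  [[0,-0.025,0],0,0.8],
  [[0,-0.03,0],0,0.8],
  [[0,-0.03,0],0,0.8],
])

```text
t: 28.62
tcp_pos: [0.4516, -0.3364, 0.2481]
eef_rot: [0.99, -0.139, -0.0, -0.0]
wrist_force: [0.8, 1.0, 0.7]
width: 0.0686
gripper_force: 0.0
```

```bash
python3 -c "
from h import *
look('bD')"
```

```text
tcp [ 0.4516 -0.3364  0.2481] yaw 74.1 F [0.8 1.  0.7] w 0.0686
white [ 247  137   45   93 4047] [ 0.4432 -0.3509] [0.038 0.086] axis -14.0
```

Request:
play_rows([
  [[-0.0085,-0.0145,-0.04],0,0.8],
  [[-0.0085,-0.0145,-0.1],0,0.8],
  [[-0.0085,-0.0145,-0.14],0,0.8],
  [[-0.0085,-0.0145,-0.169],0,0.8],
  [[-0.0085,-0.0145,-0.169],0,0.8],
])

```text
t: 29.3
tcp_pos: [0.442, -0.3494, 0.0774]
eef_rot: [0.99, -0.138, -0.002, -0.001]
wrist_force: [-0.1, 0.2, 0.2]
width: 0.0683
gripper_force: 0.0
```

Request:
play_rows([
  [[0,0,0],0,0.5],
  [[0,0,0],0,0.3],
  [[0,0,0],0,0.2],
  [[0,0,0.0],0,0.2],
  [[0,0,0.03],0,0.2],
])

```text
t: 29.92
tcp_pos: [0.4413, -0.3497, 0.1073]
eef_rot: [0.99, -0.139, -0.003, -0.001]
wrist_force: [0.1, -0.3, -4.2]
width: 0.0452
gripper_force: 62.7
```

Request:
play_rows([
  [[0,0,0.05],0,0.2],
  [[0,0,0.1],0,0.2],
  [[0,0,0.145],0,0.2],
  [[0.03,0.05,0.145],0.1,0.2],
  [[0.06,0.1,0.145],0.2,0.2],
])

```text
t: 30.55
tcp_pos: [0.5031, -0.25, 0.2542]
eef_rot: [0.999, -0.038, 0.0, -0.001]
wrist_force: [1.4, -0.4, -4.4]
width: 0.0457
gripper_force: 63.4
```

Request:
play_rows([
  [[0.04,0.045,0],0.1,0.2],
  [[0.08,0.09,0],0.165,0.2],
  [[0.11,0.135,0],0.165,0.2],
  [[0.13,0.18,0],0.165,0.2],
  [[0.1417,0.2154,0],0.165,0.2],
])

```text
t: 31.18
tcp_pos: [0.6449, -0.0335, 0.2527]
eef_rot: [0.999, 0.044, -0.001, -0.0]
wrist_force: [-0.1, -0.9, -4.2]
width: 0.0456
gripper_force: 63.5
```

Request:
play_rows([
  [[0,0,0],0,0.2],
  [[0,0,0],0,0.2],
])

```text
t: 31.42
tcp_pos: [0.6443, -0.0358, 0.2536]
eef_rot: [0.999, 0.044, -0.001, 0.0]
wrist_force: [-0.1, 0.1, -4.2]
width: 0.0458
gripper_force: 63.7
```

```bash
python3 -c "
from h import *
look('hD')"
```

```text
tcp [ 0.6443 -0.0358  0.2536] yaw 95.0 F [-0.1  0.1 -4.2] w 0.0458
white [   0  128   30  102 2150] [0.6233 0.1801] [0.025 0.097] axis -5.8
white [  51  130   65  102 5368] [0.6267 0.1175] [0.049 0.1  ] axis 3.4
white [ 143  132   54  100 4077] [0.633  0.0385] [0.047 0.094] axis 2.3
white [  195   176   113   154 15918] [ 0.5641 -0.0435] [0.102 0.165] axis 8.3
```

View pics/hD.png

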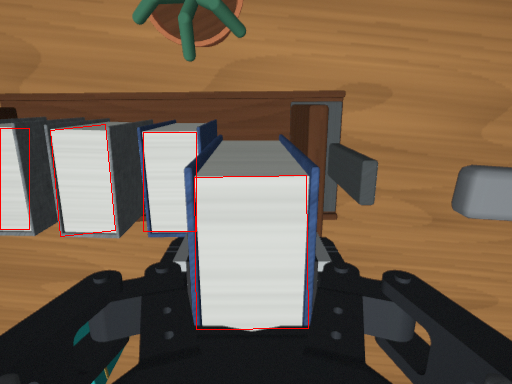

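Book D is held upright over slot 4 with a few mm of finger room on each side. Lower and release it.

Request:
play_rows([
  [[0,0,-0.05],0,0.2],
  [[0,0,-0.1],0,0.2],
  [[0,0,-0.145],0,0.2],
  [[0,0,-0.158],0,0.2],
  [[0,0,-0.16],0,0.2],
])

```text
t: 32.1
tcp_pos: [0.6444, -0.0373, 0.0965]
eef_rot: [0.999, 0.043, 0.0, 0.001]
wrist_force: [-4.1, 1.1, 2.8]
width: 0.0455
gripper_force: 66.4
```

Request:
play_rows([
  [[0,0,-0.001],0,0.2],
  [[0,0,-0.002],0,0.2],
  [[0,0,-0.002],0,0.2],
  [[0,0,-0.002],0,0.59],
  [[0,0,-0.002],0,0.6],
])

```text
t: 32.72
tcp_pos: [0.6454, -0.0363, 0.0955]
eef_rot: [0.999, 0.043, 0.002, 0.0]
wrist_force: [-5.0, 2.1, 7.1]
width: 0.051
gripper_force: 4.0
```

Request:
play_rows([
  [[0,0,0],0,0.6],
  [[0,0,0.04],0,0.6],
  [[0,0,0.1],0,0.6],
  [[0,-0.05,0.14],0,0.4],
  [[0.008,-0.1,0.14],0,0.35],
])

```text
t: 33.35
tcp_pos: [0.6551, -0.1374, 0.24]
eef_rot: [0.999, 0.044, 0.007, 0.001]
wrist_force: [1.6, 0.9, -1.6]
width: 0.0299
gripper_force: 0.0
```

Request:
play_rows([
  [[0,0,0],0,0.35],
  [[0,0,0],0,0.35],
])

```text
t: 33.6
tcp_pos: [0.6531, -0.1363, 0.2333]
eef_rot: [0.999, 0.043, 0.001, 0.0]
wrist_force: [-0.9, 0.8, 0.7]
width: 0.0297
gripper_force: 0.0
```

```bash
python3 -c "
from h import *
look('tab2')
print(env.observe()['t'])"
```

```text
tcp [ 0.6531 -0.1363  0.2333] yaw 94.9 F [-0.9  0.8  0.7] w 0.0297
white [   3  135   74  107 5757] [0.6324 0.0436] [0.046 0.1  ] axis 5.4
white [  99  137   58  102 4784] [ 0.6393 -0.0314] [0.04  0.093] axis 5.2
33.65
```

View pics/tab2.png

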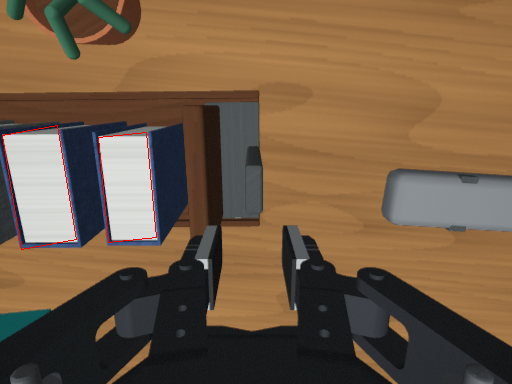

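All four books stand upright inside the stop, and the tab is at (253,180), right under the tool. Pinch it and push in.

Request:
play_rows([
  [[0.003,-0.001,-0.05],0,0.35],
  [[0.003,-0.001,-0.1],0,0.35],
  [[0.003,-0.001,-0.108],0,0.33],
  [[0.003,-0.001,-0.108],0,0.2],
  [[0.003,-0.001,-0.108],0,0.05],
])

```text
t: 34.28
tcp_pos: [0.6569, -0.1367, 0.1267]
eef_rot: [0.999, 0.044, 0.002, 0.0]
wrist_force: [-1.5, 0.3, 0.6]
width: 0.0126
gripper_force: 62.3
```

Request:
play_rows([
  [[0,0,0],0,0.05],
  [[0,0,0],0,0.05],
  [[0,0,0],0,0.05],
  [[0,0.005,0],0,0.05],
  [[-0.001,0.01,0],0,0.05],
])

```text
t: 34.9
tcp_pos: [0.656, -0.128, 0.1267]
eef_rot: [0.999, 0.044, 0.002, 0.001]
wrist_force: [1.4, -3.1, 4.8]
width: 0.0125
gripper_force: 63.0
```

Request:
play_rows([
  [[0,0.008,0],0,0.05],
  [[-0.0015,0.016,0],0,0.05],
  [[-0.002,0.024,0],0,0.05],
  [[-0.003,0.032,0],0,0.05],
  [[-0.0035,0.04,0],0,0.05],
])

```text
t: 35.52
tcp_pos: [0.6522, -0.0886, 0.1267]
eef_rot: [0.999, 0.044, 0.002, 0.002]
wrist_force: [-0.5, -6.5, 6.0]
width: 0.0125
gripper_force: 63.1
```

Request:
play_rows([
  [[0,0.008,0],0,0.05],
  [[-0.0015,0.016,0],0,0.05],
  [[-0.002,0.024,0],0,0.05],
  [[-0.003,0.032,0],0,0.05],
  [[-0.0035,0.04,0],0,0.05],
])

```text
t: 36.15
tcp_pos: [0.6484, -0.0494, 0.1266]
eef_rot: [0.999, 0.043, 0.001, 0.002]
wrist_force: [-2.7, -10.0, 6.8]
width: 0.0122
gripper_force: 63.2
```

```bash
python3 - <<'E'
from h import *
look('push1')
c=cam("scene"); cv2.imwrite("pics/push_s.png",cv2.resize(c[0][160:320,170:370],(750,600)))
E
```

```text
tcp [ 0.6484 -0.0494  0.1266] yaw 95.0 F [ -2.7 -10.    6.8] w 0.0122
white [   0  164   46  172 5200] [0.6265 0.0699] [0.022 0.101] axis -4.9
white [  41  167   96  142 9931] [0.642  0.0312] [0.041 0.078] axis 9.6
```

View pics/push_s.png

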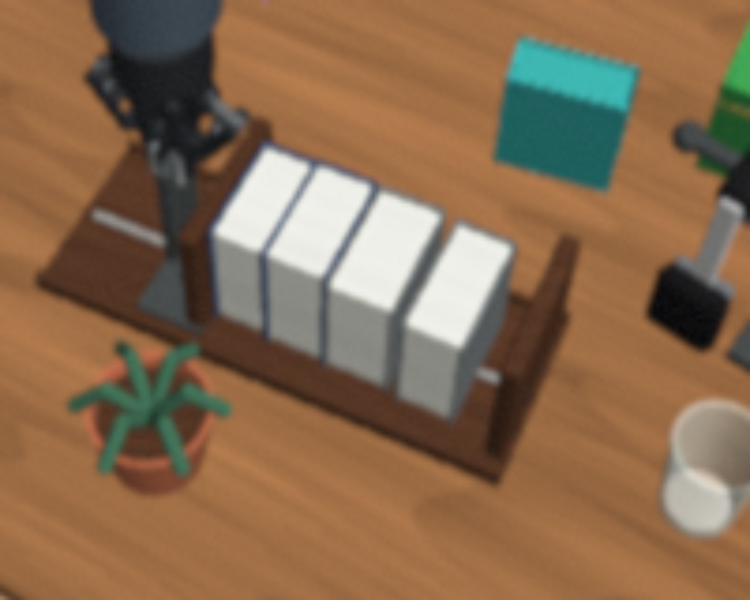

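The row is closing and all the books stay upright and square. Gaps remain only at book A. Keep pushing, slower near the end.

Request:
play_rows([
  [[0,0.005,0],0,0.05],
  [[-0.001,0.01,0],0,0.05],
  [[-0.001,0.015,0],0,0.05],
  [[-0.002,0.019,0],0,0.05],
  [[-0.002,0.023,0],0,0.05],
])

```text
t: 36.88
tcp_pos: [0.6462, -0.0267, 0.1266]
eef_rot: [0.999, 0.043, 0.001, 0.003]
wrist_force: [-2.7, -10.0, 7.9]
width: 0.0124
gripper_force: 63.3
```

Request:
play_rows([
  [[0,0.001,0],0,0.05],
  [[0,0.002,0],0,0.05],
  [[0,0.003,0],0,0.05],
  [[0,0.004,0],0,0.05],
  [[0,0.004,0],0,0.05],
])

```text
t: 37.5
tcp_pos: [0.6459, -0.0229, 0.1266]
eef_rot: [0.999, 0.043, 0.001, 0.003]
wrist_force: [-2.6, -9.7, 8.7]
width: 0.0122
gripper_force: 63.3
```

Request:
play_rows([
  [[0,0.001,0],0,0.05],
  [[0,0.002,0],0,0.05],
  [[0,0.003,0],0,0.05],
  [[0,0.004,0],0,0.05],
  [[0,0.004,0],0,0.05],
])

```text
t: 38.12
tcp_pos: [0.6455, -0.019, 0.1266]
eef_rot: [0.999, 0.043, 0.0, 0.003]
wrist_force: [-4.5, -9.5, 8.6]
width: 0.0119
gripper_force: 63.4
```

Request:
play_rows([
  [[0,0.001,0],0,0.05],
  [[0,0.0015,0],0,0.05],
  [[0,0.002,0],0,0.05],
  [[0,0.0025,0],0,0.05],
  [[0,0.0025,0],0,0.05],
])

```text
t: 38.75
tcp_pos: [0.6453, -0.0167, 0.1266]
eef_rot: [0.999, 0.043, -0.0, 0.003]
wrist_force: [-5.0, -9.8, 9.3]
width: 0.0125
gripper_force: 63.5
```

Request:
play_rows([
  [[0,0.001,0],0,0.05],
  [[0,0.002,0],0,0.05],
  [[0,0.0025,0],0,0.05],
  [[0,0.003,0],0,0.05],
  [[0,0.003,0],0,0.05],
])

```text
t: 39.38
tcp_pos: [0.645, -0.0138, 0.1266]
eef_rot: [0.999, 0.043, -0.0, 0.003]
wrist_force: [-5.5, -9.0, 9.5]
width: 0.0122
gripper_force: 63.6
```

```bash
python3 - <<'E'
from h import *
print(env.observe()["wrist_force"])
b=[]
for n in ("scene","top"):
    c=cam(n); q=proj(c,(.63,.13,.12)).astype(int); a=c[0][q[1]-45:q[1]+65,q[0]-70:q[0]+70]; b.append(cv2.resize(a,(400,314),interpolation=cv2.INTER_CUBIC))
cv2.imwrite("pics/push2.png",np.hstack(b))
E
```

```text
[-5.49995226 -9.00479659  9.51722932]
```

View pics/push2.png

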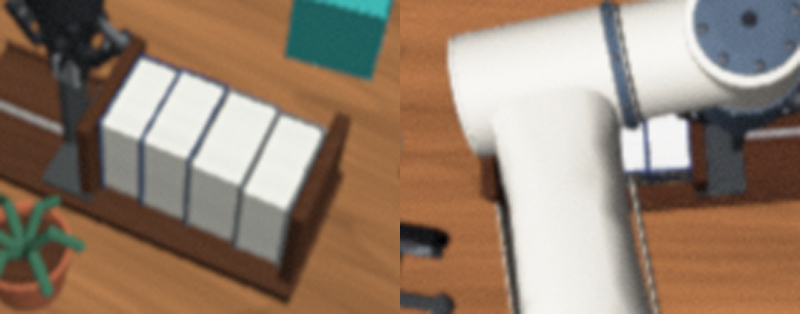

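The row is nearly touching the wall. I'll push in small steps until the force rises.

Request:
play_rows([
  [[0,0.001,0],0,0.05],
  [[0,0.002,0],0,0.05],
  [[0,0.002,0],0,0.05],
])

```text
t: 39.85
tcp_pos: [0.6448, -0.0118, 0.1266]
eef_rot: [0.999, 0.043, -0.0, 0.003]
wrist_force: [-6.9, -9.8, 10.1]
width: 0.0125
gripper_force: 63.6
```

Request:
play_rows([
  [[0,0.001,0],0,0.05],
  [[0,0.002,0],0,0.05],
  [[0,0.002,0],0,0.05],
])

```text
t: 40.22
tcp_pos: [0.6446, -0.0101, 0.1266]
eef_rot: [0.999, 0.043, -0.001, 0.003]
wrist_force: [-7.4, -11.6, 9.8]
width: 0.0127
gripper_force: 63.6
```

Request:
play_rows([
  [[0,0.001,0],0,0.05],
  [[0,0.002,0],0,0.05],
  [[0,0.002,0],0,0.05],
])

```text
t: 40.6
tcp_pos: [0.6446, -0.01, 0.1266]
eef_rot: [0.999, 0.043, -0.001, 0.004]
wrist_force: [-6.2, -16.7, 7.9]
width: 0.0128
gripper_force: 63.5
```

Request:
play_rows([
  [[0,0.001,0],0,0.05],
  [[0,0.001,0],0,0.05],
  [[0,0.001,0],0,0.05],
])

```text
t: 40.98
tcp_pos: [0.6446, -0.01, 0.1266]
eef_rot: [0.999, 0.043, -0.001, 0.005]
wrist_force: [-5.7, -19.4, 7.3]
width: 0.0128
gripper_force: 63.4
```

The tool has stopped moving and the force has risen to 19 N, so the row is snug. Ease off, release and retreat.

Request:
play_rows([
  [[0,-0.003,0],0,0.05],
  [[0,-0.003,0],0,0.2],
  [[0,-0.003,0],0,0.3],
  [[0,-0.003,0],0,0.3],
  [[0,-0.003,0],0,0.3],
])

```text
t: 41.6
tcp_pos: [0.6458, -0.0056, 0.1239]
eef_rot: [0.999, 0.044, -0.0, -0.0]
wrist_force: [0.6, -0.6, -0.8]
width: 0.0253
gripper_force: 0.0
```

Request:
play_rows([
  [[0,0,0.03],0,0.3],
  [[0,0,0.08],0,0.3],
  [[0,0,0.14],0,0.3],
  [[0,-0.06,0.15],0,0.3],
  [[0,-0.1,0.15],0,0.3],
])

```text
t: 42.22
tcp_pos: [0.6463, -0.1073, 0.2759]
eef_rot: [0.999, 0.044, 0.002, 0.0]
wrist_force: [0.5, -0.6, -0.1]
width: 0.0254
gripper_force: 0.0
```

Request:
play_rows([
  [[-0.06,-0.03,0],0,0.3],
  [[-0.12,-0.06,0],0,0.3],
  [[-0.18,-0.1,0],0,0.3],
  [[-0.22,-0.12,0],0,0.3],
  [[-0.22,-0.12,0],0,0.3],
])

```text
t: 42.85
tcp_pos: [0.423, -0.2274, 0.2755]
eef_rot: [0.999, 0.042, 0.001, 0.0]
wrist_force: [0.8, -0.1, -0.5]
width: 0.0258
gripper_force: 0.0
```

```bash
python3 - <<'E'
from h import *
import pickle
o=env.observe(); print(o["t"],o["tcp_pos"],o["wrist_force"],o["width"])
c=cam("top"); hsv=cv2.cvtColor(c[0],cv2.COLOR_BGR2HSV)
m=((hsv[...,1]<45)&(hsv[...,2]>185)).astype(np.uint8)
n,l,st,ce=cv2.connectedComponentsWithStats(m)
for i in range(1,n):
    if 60<st[i,4]<3000:
        r=cv2.minAreaRect(np.argwhere(l==i)[:,::-1].astype(np.float32)); w=np.array([ray(c,*q,.132)[:2] for q in cv2.boxPoints(r)])
        print(st[i],w.mean(0).round(3),np.linalg.norm(w[1]-w[0]).round(3),np.linalg.norm(w[2]-w[1]).round(3),r[2])
# profile across the row in local y at top height, rack mid-depth
W=np.array([.6206,.2403]); X=np.array([.996,.087]); Y=np.array([-.087,.996])
for xo in (-.02,.02): print([int(hsv[tuple(proj(c,[*(W+xo*X+s*Y),.132]).round().astype(int)[::-1])][2]) for s in np.arange(.01,-.25,-.004)])
# headphones: change between earlier scene image and now around hanger
s0=pickle.load(open("scene3.pkl","rb")); s=cam("scene"); q=proj(s,(.448,.34,.13)).astype(int)
d=cv2.absdiff(s0[0],s[0]).max(2)[q[1]-40:q[1]+40,q[0]-40:q[0]+40]; print("hanger diff",(d>40).mean())
E
```

```text
42.85 [ 0.42301344 -0.22741174  0.27545023] [ 0.80137332 -0.10425958 -0.4533847 ] 0.0258430897047379
[ 180  150   51   34 1421] [0.625 0.163] 0.15 0.096 86.18592071533203
[231 150  15  29 389] [0.634 0.063] 0.041 0.088 85.60128784179688
[131 162  13  14 150] [0.614 0.368] 0.036 0.04 90.0
[ 338  212   89   57 1872] [ 0.421 -0.381] 0.169 0.256 11.592175483703613
[225 331  32  23 354] [0.107 0.042] 0.101 0.043 50.90614318847656
[  73  334   35   50 1580] [0.051 0.482] 0.141 0.094 2.544804573059082
[231 368  20  16 110] [0.016 0.046] 0.069 0.027 47.121097564697266
[84, 70, 68, 152, 244, 244, 245, 245, 245, 245, 244, 244, 244, 234, 179, 176, 233, 244, 245, 245, 245, 244, 244, 244, 244, 245, 243, 233, 181, 232, 242, 244, 243, 244, 244, 244, 244, 243, 244, 244, 236, 183, 233, 243, 244, 244, 244, 244, 244, 244, 244, 238, 188, 96, 75, 78, 76, 68, 71, 74, 74, 71, 74, 70, 46]
[76, 63, 72, 231, 243, 243, 244, 244, 244, 244, 245, 244, 245, 237, 195, 183, 243, 244, 244, 245, 243, 244, 243, 245, 244, 244, 244, 236, 171, 232, 243, 244, 245, 244, 244, 245, 245, 245, 245, 244, 234, 184, 232, 242, 244, 244, 244, 244, 244, 244, 244, 238, 189, 96, 75, 73, 69, 66, 73, 76, 73, 74, 71, 76, 71]
hanger diff 0.0
```

The top view shows an unbroken row, square to the rack, and the image around the hanger is unchanged. Hand in.

```bash
python3 -c "
from cell import env
print(env.hand_in())"
```

```text
the job is handed in; nothing more can be done
None
```

The headphones hang on the bar, and the four books present stand spines-front in the rack with the stop pushed snug. I handed the job in at about 43 s; no verdict came back.

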